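# Grease the sprocket-end bearing

## Task

Lift the push grease gun up and off its two-prong hook and press its coupler squarely onto the leaning grease nipple of the bearing beside the toothed sprocket until it snaps on. Then keep pushing along the nipple's line until the pump stroke is fully in against its spring, and finish while holding it so, with the gun still gripped and pushed in. Leave the spanner, screwdriver, grease tin and mouse where they lie.

Things in the scene. Friction and masses are not known exactly. Their poses are not given: they have to be found in the camera images.
- gun_grip (a point): Push grease gun (bare metal, 0.4 kg, hangs nose down): point on its axis, at the middle of its plain round grip, 30 mm wide and 60 mm long. The grip's closed end is 32 mm above this point; 28 mm below it is the top of a flange (46 mm wide, 6 mm thick), whose underside rests on the hook. z axis: along the gun from nose to closed end (up as it hangs); it is round, so x and y mean nothing.
- gun: The same gun; origin on its axis at the flange's underside, 34 mm below gun_grip. Below the flange: a barrel 24 mm wide and 58 mm long (25 mm hexagon at its end), then a 9 mm pump tube that slides into it, then the coupler.
- coupler_mouth (a point): Centre of the coupler's open mouth, the gun's nose, 154 mm below gun_grip (less as the stroke goes in); z axis along the gun to the grip. Coupler: 20 mm wide, 37 mm long, mouth 17 mm wide, 13 mm deep. Its four sprung jaws meet the nipple's head when the mouth is 1 mm short of the head's centre, snap over at 5 to 8 N and draw it in; it is seated with the mouth 8.4 mm past its centre.
- coupler (a joint): Pump stroke in m, how far the pump tube has slid into the barrel: 0 as it hangs, 0.018 fully in, at a stop. A spring pushes the tube out: the stroke begins at about 9.5 N, once the coupler has snapped on, and takes about 16 N fully in.
- nipple_head (a point): Centre of the round head (10 mm wide) of the nipple to be greased, on the pillow-block bearing beside the toothed sprocket, 121 mm above the bench. z axis: out along the nipple, which leans 35 degrees from upright, towards the robot's side. Under it a 6 mm neck, a 13 mm hexagon with its top 10 mm below this point, and the 62 mm wide bearing housing 17 mm below it. All rigid.
- nipple: The same nipple as a part; origin on the shaft's axis, 48 mm below the head's centre along the nipple's line; z along the nipple.
- nipple_far_head (a point): The head's centre of the like nipple on the other bearing, beside the smooth V-belt pulley, 116 mm along the shaft. Not the one to grease.
- unit: Fixed countershaft unit: grey frame 170 x 200 mm, 48 mm high, with two dark pillow-block bearings and a 20 mm shaft along its own y, 81 mm above the bench. Origin on the bench under its middle. Sprocket (104 mm) on the shaft's -y end, 119 mm from the middle, V-belt pulley (100 mm) on the +y end. Both nipples lean to its own -x, 27 mm from the shaft's line, 58 mm either side of the middle.
- hook (a point): Seat of the two-prong hook, 190 mm above the bench: half-way between the prongs, level with their tops, where the gun's axis hangs (within 3 mm). Prongs: 8 mm bars with a 28 mm gap along the stand's x, open at its -x end, where 33 mm from here their tips turn up 7 mm. Lift the gun over the tips, then bring it out forward past them, or lift it straight up by 130 mm.
- stand: The hook's fixed steel stand, base plate 150 x 120 x 10 mm; origin on the bench under the hook's seat. The prongs open to its own -x, roughly towards the robot. Its 25 mm post is behind, at +x; the front plate is 39 mm from the seat, and nothing rises more than 2 mm above the prongs but their tips.
- spanner: Loose open-ended spanner, 150 mm, lying in front of the unit. Bystander: leave it where it is.
- screwdriver: Loose screwdriver, 170 mm, lying beside the stand. Bystander: leave it where it is.
- tin: Closed steel grease tin, 74 mm wide, 62 mm high, beside the stand; origin under its centre. Bystander: leave it where it is.
- mouse: Black computer mouse, 62 x 105 x 31 mm, near the robot. Bystander: leave it where it is.
Not all that is in view belongs to the job. What is shaped like the stand but green is not meant.

How it is judged:
By the outcome, as a careful person would: the job done as asked, in the order asked, and still so for the second after the job is handed in, while the arm keeps its last pose, push and grip.
It also fails if it takes over 51 s, if anything falls off the work surface, if the arm or the gripper's body presses on something with over 40 N, if the wrist force passes 120 N, or if a joint passes its speed limit or range.

## Robot

A 6-joint arm with a two-finger parallel gripper is mounted at the origin on the work surface. World frame = base frame: x ahead of the robot, y to its left, z up, the work surface at z = 0. Lengths are in m, angles in degrees, forces in N, time in s.
With the tool pointing down it reaches from about 0.35 to 1 m from the base axis. Payload 7.1 kg.
Tool frame: the origin (TCP) lies on the mounting face of the last link; the fingertips stand 173 mm ahead of it and the grasp point (between the pads) lies 155 mm ahead of it; z points along the fingers, x is the direction in which the jaws open and shut, and the axes are right-handed (so a half turn about z gives the same grasp; the last joint's range is limited). The gripper opens to 85 mm and grips with 20 to 120 N. Pads are 22 mm wide; open, the fingers measure 114 mm over their backs; the gripper's body (76 mm by 85 mm) begins 54 mm behind the grasp point. The pads swing forward as they close: fully open they stand 13 mm farther back than shut.
Start: joints at [66.807, 24.242, 93.386, -0, 62.372, -1.089], TCP at [0.235, 0.579, 0.405] pointing down, gripper open.
Joint ranges: [-172.04, 172.04], [-51.8, 120.97], [4.93, 147.93], [-75.15, 255.16], [6.16, 154.13], [-145.62, 145.62]. Speed limits (degrees/s): [136.94, 136.94, 172.46, 180, 180, 180].

## Interface

Orientations are given as a 3x3 rotation matrix whose columns are the frame's x, y, z axes.
In Python, from station import telemetry, vision, workorder gives the robot as it stands. The module is installed in compiled form; this text tells all that it offers.
- The arm moves only by the tool servo_tool, never from a script. Its argument "rows" is text: rows parted by semicolons, each of 7 numbers parted by spaces: the shift along the tool's x, y, z in m, then the turn, a rotation vector about the tool's x, y, z in rad, then the closure, from 0 (fully open) to 1 (shut). In form: x y z wx wy wz hand; .... A call has 1 to 10 rows; each row shifts and turns the commanded pose from where the row before left it, along the tool's axes as they then stand; what a row does not reach is not made up. A row lasts 1/8 s, in which the tool goes at most 62.5 mm and 10.7 degrees, less where a joint would pass 70% of its speed; a pose out of reach is approached as far as the arm can. A call is refused whole if a number of a shift passes 0.0625 or a number of a turn 0.188, either way. A call with a gripper value outside its range is refused whole. The fingers move at their own pace and stop on an object; "force" is the grip in N (left out, the last holds). Time passes only in rows, so rows that do not move let the fingers close. It gives the time, the measured TCP pose, the force and the opening at its end, in the units of the state.
- telemetry.read_state(): the state, without advancing time (a new reading comes with each control period).
- vision.read_camera(name): name is "side" or "top" or "wrist"; returns the picture (480x640x3 uint8, blue, green, red); there is no depth.
- vision.get_calibration(name): a dict with "fovy" (degrees; the focal length in pixels is half the picture's height over the tangent of half this angle, whatever the lens; pixels are square), "cx", "cy" (the principal point, pixels), "distortion" ([k1, k2, p1, p2, k3] as OpenCV has them; the pictures are not rectified), "extrinsics" (4x4, takes a point from world to camera coordinates); the wrist camera has in their place "T_tool_cam" (4x4, takes a point from camera to tool coordinates, whose origin is the TCP and whose axes are the tool frame's). Camera axes: x right, y up, looking along -z (the intrinsics and any distortion apply to the point x, -y, -z); pixel columns grow to the right and rows downward; lengths in m; the calibration is good to about 2 mm. A picture is of the moment at which its call begins: read the wrist's pose just before it. get_calibration takes no time and is no camera call.
- workorder.close_job(): hands the job in, once; it reports no verdict.
The state is a dict: "clock": time; "qpos": joint angles; "joint_vel": joint speeds; "joint_efforts": joint torques, N m; "eef_pos": TCP position; "eef_rot": TCP orientation; "contact_force": force on the tool from outside, world axes, zero at the start; "torque": the same for the moment, N m; "finger_gap": finger opening in m.
Only numpy, scipy, OpenCV 4.12 (cv2) and the standard library are available. Lean on these libraries where they do the work, as an engineer would, in place of code of your own. Each camera call takes 0.05 s, during which the arm holds its last target.

## Working session

There is one attempt and no reset: what is moved stays moved. The work goes in short steps, Python scripts to look and compute and a tool call to move; the robot and the scene stay as the last step left them, time stands still between calls to the robot, and variables do not carry over. Pictures are saved under pics/ and viewed, and the job is handed in when it is done.

Besides the shell and the picture viewer there is one more tool, called after "Request:" as a command line: name --argument value ..., lists and objects as JSON in quotes. servo_tool: Moves the arm, as the interface text tells. Its arguments: {"type":"object","properties":{"rows":{"type":"string"},"force":{"type":"number"}},"required":["rows"]}

```bash
mkdir -p pics; ls
python3 - <<'E'
from station import telemetry, vision
import cv2, numpy as np
s=telemetry.read_state()
for k,v in s.items(): print(k,np.round(v,4).tolist())
for n in ["side","top","wrist"]:
    c=vision.get_calibration(n); print(n,c)
    cv2.imwrite(f"pics/{n}0.png",vision.read_camera(n))
E
```

```text
pics
clock 0.0
qpos [66.8051, 24.2839, 93.4334, 0.0001, 62.3733, -1.0872]
joint_vel [-0.1894, -0.0117, 0.0831, 0.0014, 0.0292, -0.0209]
joint_efforts [0.002, -55.738, -28.1751, 0.0002, 0.0072, -0.0]
eef_pos [0.2351, 0.5788, 0.4039]
eef_rot [[0.3763, 0.9265, -0.0006], [0.9265, -0.3763, -0.0015], [-0.0016, -0.0, -1.0]]
contact_force [-0.3303, -0.3288, 1.5006]
torque [0.0073, 0.0236, -0.0011]
finger_gap 0.0851
side {'fovy': 52.797576756439284, 'cx': 319.1987852549291, 'cy': 240.21642817911282, 'distortion': array([-0.11372532,  0.        ,  0.        ,  0.        ,  0.        ]), 'extrinsics': array([[ 0.89425335, -0.44740484,  0.0118259 , -0.42168547],
       [ 0.20991368,  0.4426099 ,  0.87179856, -0.24077787],
       [-0.39528115, -0.77712637,  0.48972178, -1.08584926],
       [ 0.        ,  0.        ,  0.        ,  1.        ]])}
top {'fovy': 48.01840171703175, 'cx': 316.8890458939908, 'cy': 236.82801797258622, 'distortion': array([-0.08439724,  0.        ,  0.        ,  0.        ,  0.        ]), 'extrinsics': array([[-1.27090186e-03, -9.99942036e-01,  1.06915520e-02,
         1.21337527e-02],
       [ 9.96876621e-01, -4.22606876e-04,  7.89735639e-02,
        -5.05181473e-01],
       [-7.89644679e-02,  1.07585259e-02,  9.96819375e-01,
        -1.35383885e+00],
       [ 0.00000000e+00,  0.00000000e+00,  0.00000000e+00,
         1.00000000e+00]])}
wrist {'fovy': 58.61440027386026, 'cx': 319.55978312825675, 'cy': 240.09307141712043, 'distortion': array([-0.10591918,  0.        ,  0.        ,  0.        ,  0.        ]), 'T_tool_cam': array([[ 9.99999121e-01, -5.28369589e-04,  1.21596119e-03,
         5.39742097e-04],
       [-1.57451196e-04, -9.57993887e-01, -2.86788577e-01,
        -7.17567986e-02],
       [ 1.31641375e-03,  2.86788133e-01, -9.57993128e-01,
         3.10235028e-02],
       [ 0.00000000e+00,  0.00000000e+00,  0.00000000e+00,
         1.00000000e+00]])}
```

View pics/top0.png

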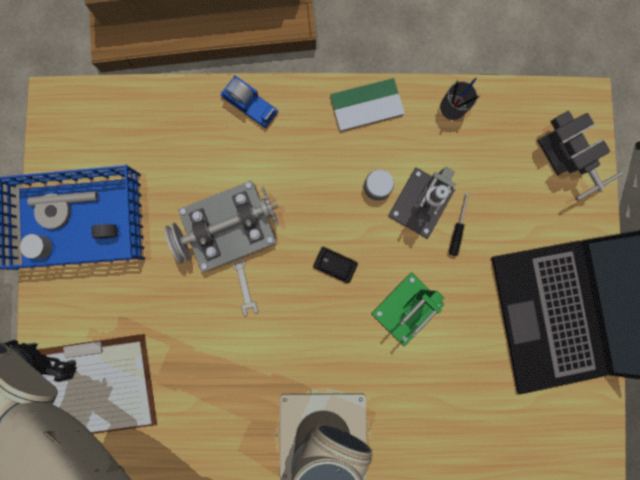

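View pics/side0.png

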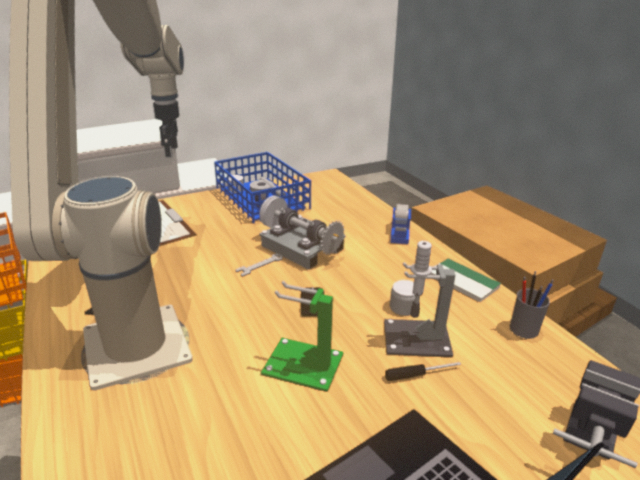

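View pics/wrist0.png

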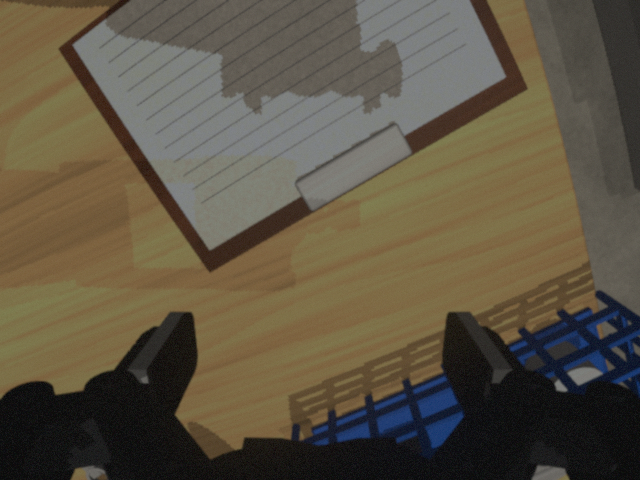

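```bash
cat > h.py <<'E'
import numpy as np, cv2
from station import telemetry, vision
def K(c):
    f=240/np.tan(np.radians(c["fovy"]/2)); return np.array([[f,0,c["cx"]],[0,f,c["cy"]],[0,0,1]])
def ext(name,st=None):
    c=vision.get_calibration(name)
    if name=="wrist":
        T=np.eye(4);T[:3,:3]=st["eef_rot"];T[:3,3]=st["eef_pos"]
        return np.linalg.inv(T@c["T_tool_cam"])
    return c["extrinsics"]
def ray(name,uv,st=None):
    c=vision.get_calibration(name);E=ext(name,st)
    p=cv2.undistortPoints(np.array([[uv]],float),K(c),c["distortion"])[0,0]
    d=E[:3,:3].T@np.array([p[0],-p[1],-1.]); o=-E[:3,:3].T@E[:3,3]
    return o,d/np.linalg.norm(d)
def plane(name,uv,z,st=None):
    o,d=ray(name,uv,st); return o+d*(z-o[2])/d[2]
def proj(name,P,st=None):
    c=vision.get_calibration(name);E=ext(name,st)
    q=np.atleast_2d(P)@E[:3,:3].T+E[:3,3]; q=q*[1,-1,-1]
    return cv2.projectPoints(q,np.zeros(3),np.zeros(3),K(c),c["distortion"])[0][:,0]
def tri(rs):
    A=sum(np.eye(3)-np.outer(d,d) for o,d in rs);b=sum((np.eye(3)-np.outer(d,d))@o for o,d in rs)
    X=np.linalg.solve(A,b); return X,[np.linalg.norm(np.cross(X-o,d)) for o,d in rs]
E
python3 - <<'E'
import cv2
t=cv2.imread("pics/top0.png");s=cv2.imread("pics/side0.png")
a=cv2.resize(t[160:290,150:300],None,fx=4,fy=4,interpolation=2); a=cv2.resize(a,(600,520))
cv2.imwrite("pics/c_t_unit.png",a)
cv2.imwrite("pics/c_t_gun.png",cv2.resize(t[150:270,370:490],None,fx=5,fy=5,interpolation=2))
cv2.imwrite("pics/c_s_unit.png",cv2.resize(s[180:280,230:360],None,fx=6,fy=6,interpolation=2))
cv2.imwrite("pics/c_s_gun.png",cv2.resize(s[230:370,370:480],None,fx=4,fy=4,interpolation=2))
E
```

```text
(no output)
```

View pics/c_t_unit.png

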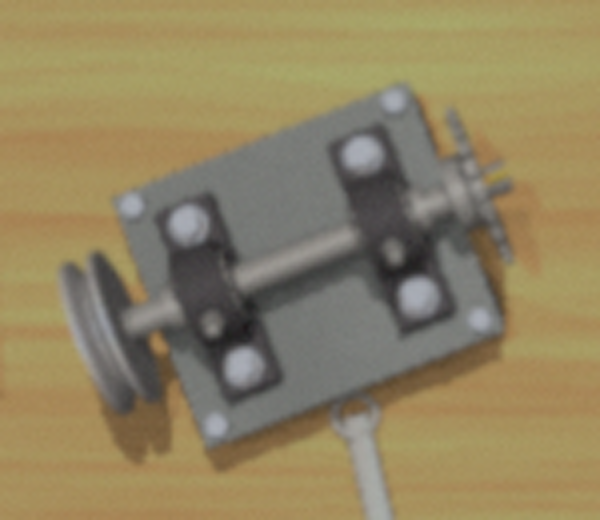

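View pics/c_t_gun.png

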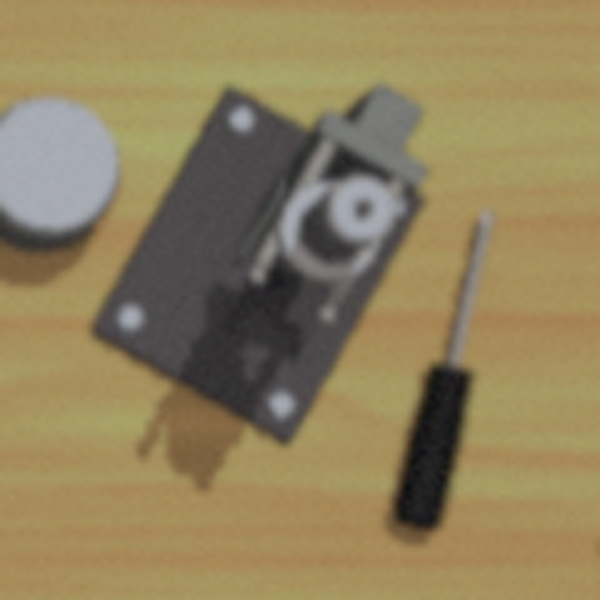

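View pics/c_s_unit.png

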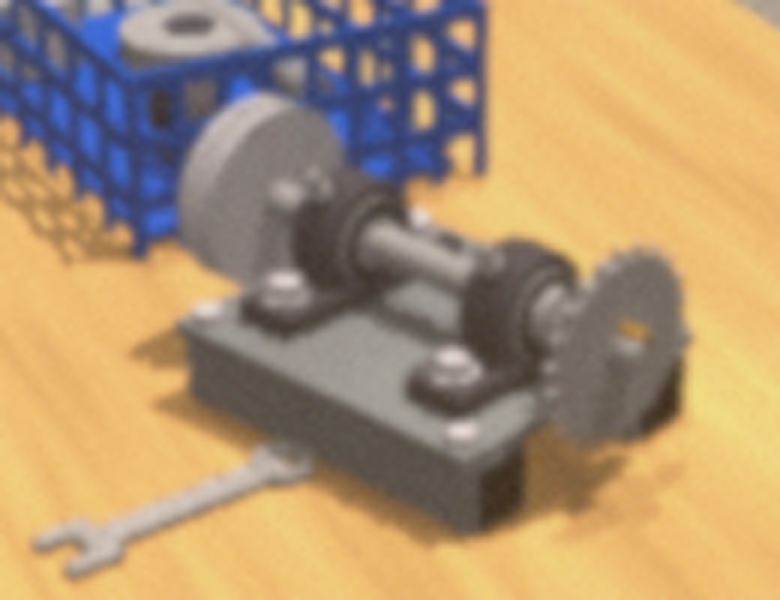

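View pics/c_s_gun.png

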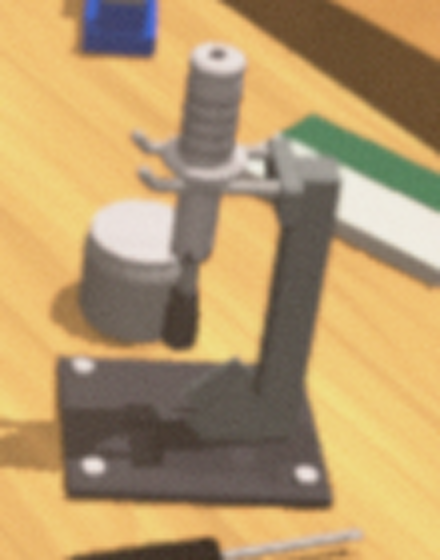

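Run:
```python
from h import *
np.set_printoptions(precision=4,suppress=True)
tc=lambda x,y:(150+x/4-.4,160+y/4-.4)
sc=lambda x,y:(230+x/6-.4,180+y/6-.4)
tg=lambda x,y:(370+x/5-.4,150+y/5-.4); sg=lambda x,y:(370+x/4-.4,230+y/4-.4)
print("guntop",plane("top",tg(363,209),.256),tri([ray("top",tg(363,209)),ray("side",sg(218,55))]))
print("flange ctr",plane("top",tg(330,228),.196))
for n,a,b in [("sprocket nip",(395,250),(490,258)),("pulley nip",(212,322),(318,185))]:
    print(n,plane("top",tc(*a),.121),tri([ray("top",tc(*a)),ray("side",sc(*b))]))
B=np.array([plane("top",tc(*p),.052) for p in [(130,205),(393,100),(480,320),(215,425)]])
print("bolts",B,B.mean(0)); 
for p in [(258,278),(328,315)]: print("tips",plane("top",tg(*p),.197))
print("stand bolts",[plane("top",tg(*p),.012) for p in [(241,119),(130,318),(282,405)]])
```

```text
guntop [ 0.5839 -0.2542  0.256 ] (array([ 0.5836, -0.2538,  0.2571]), [np.float64(0.00012848419479368194), np.float64(0.00012848419479377586)])
flange ctr [ 0.5851 -0.2538  0.196 ]
sprocket nip [0.5322 0.175  0.121 ] (array([0.5327, 0.1755, 0.1163]), [np.float64(6.167137759810383e-05), np.float64(6.167137759799035e-05)])
pulley nip [0.4895 0.283  0.121 ] (array([0.4899, 0.284 , 0.1161]), [np.float64(4.8319484629613325e-05), np.float64(4.831948462966077e-05)])
bolts [[0.5681 0.3498 0.052 ]
 [0.6343 0.1853 0.052 ]
 [0.4958 0.1297 0.052 ]
 [0.4305 0.2941 0.052 ]] [0.5322 0.2397 0.052 ]
tips [ 0.5622 -0.2204  0.197 ]
tips [ 0.5456 -0.2518  0.197 ]
stand bolts [array([ 0.6714, -0.2514,  0.012 ]), array([ 0.5669, -0.1917,  0.012 ]), array([ 0.5218, -0.2701,  0.012 ])]
```

Request:
servo_tool --rows "0 0 -0.03 0 0 0 0; 0 0 -0.03 0 0 0 0; -0.04 0.04 0 0 0 0 0; -0.04 0.04 0 0 0 0 0; -0.04 0.04 0 0 0 0 0; -0.04 0.04 0 0 0 0 0; -0.04 0.04 0 0 0 0 0; -0.04 0.04 0 0 0 0 0; -0.04 0.04 0 0 0 0 0; -0.04 0.04 0 0 0 0 0" --force 60

```text
clock: 1.4
eef_pos: [0.4115, 0.1604, 0.4648]
eef_rot: [[0.376, 0.927, 0.0], [0.927, -0.376, 0.0], [0.0, 0.0, -1.0]]
contact_force: [0.7, -0.5, 0.6]
finger_gap: 0.0855
```

Run:
```python
from h import *
s=telemetry.read_state();print(s["clock"],s["qpos"],s["eef_pos"])
R=np.array(s["eef_rot"]);print(R.T@(np.array([.5838,-.254,.46])-s["eef_pos"]))
```

```text
1.4 [ 1.97513518e+01  3.99845345e+00  1.11932773e+02 -3.78946321e-04
  6.40494159e+01 -4.81550654e+01] [0.41150236 0.16039846 0.46478923]
[-0.3191668   0.31550755  0.00479937]
```

Request:
servo_tool --rows "-0.04 0.04 0 0 0 0 0; -0.04 0.04 0 0 0 0 0; -0.04 0.04 0 0 0 0 0; -0.04 0.04 0 0 0 0 0; -0.04 0.04 0 0 0 0 0; -0.04 0.04 0 0 0 0 0; -0.04 0.04 0 0 0 0 0; -0.039 0.036 0 0 0 0 0; 0 0 0 0 0 0 0; 0 0 0 0 0 0 0"

```text
clock: 2.65
eef_pos: [0.5836, -0.2522, 0.464]
eef_rot: [[0.377, 0.926, -0.001], [0.926, -0.377, 0.001], [0.0, -0.002, -1.0]]
contact_force: [-0.3, 0.6, 0.5]
finger_gap: 0.0856
```

Run:
```python
from h import *
s=telemetry.read_state();print(s["clock"],np.round(s["qpos"],2),s["eef_pos"])
cv2.imwrite("pics/w1.png",vision.read_camera("wrist"))
for z in (.256,.196): print(proj("wrist",[.5838,-.254,z],s))
```

```text
2.65 [-2.444e+01  2.183e+01  8.881e+01  2.000e-02  6.945e+01 -9.231e+01] [ 0.58361732 -0.25217004  0.46403004]
[[315.04346321 282.96661509]]
[[316.18797362 243.55562463]]
```

View pics/w1.png

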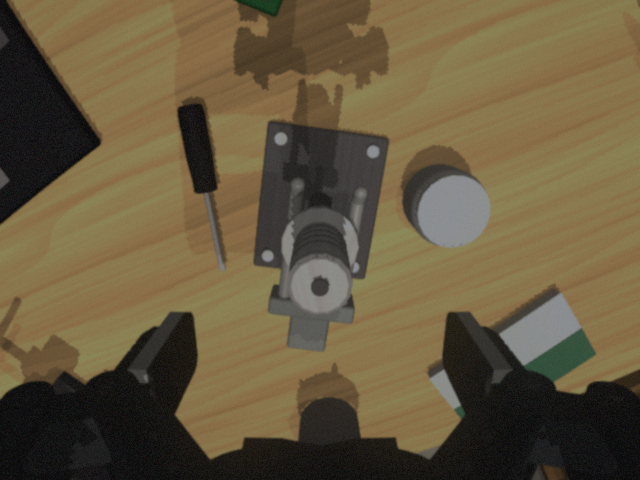

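Run:
```python
from h import *
s=telemetry.read_state();R=np.array(s["eef_rot"])
for uv,z in [((319.5,286),.256),((319.5,246),.196)]:
    P=plane("wrist",uv,z,s);print(P,R.T@(P-s["eef_pos"]))
```

```text
[ 0.58603848 -0.25220561  0.256     ] [0.00029047 0.00276981 0.20829874]
[ 0.58602715 -0.25227434  0.196     ] [2.03473423e-04 2.86211383e-03 2.68298643e-01]
```

Request:
servo_tool --rows "0 0.0027 0 0 0 0 0; 0 0 0.03 0 0 0 0; 0 0 0.03 0 0 0 0; 0 0 0.022 0 0 0 0; 0 0 0 0 0 0 0; 0 0 0 0 0 0 1; 0 0 0 0 0 0 1; 0 0 0 0 0 0 1; 0 0 0 0 0 0 1; 0 0 0 0 0 0 1" --force 100

```text
clock: 3.95
eef_pos: [0.5866, -0.2534, 0.384]
eef_rot: [[0.376, 0.926, 0.002], [0.926, -0.376, -0.001], [-0.0, 0.002, -1.0]]
contact_force: [-0.1, 0.8, 6.1]
finger_gap: 0.0281
```

Run:
```python
from h import *
s=telemetry.read_state();print(s["clock"],np.round(s["qpos"],2),s["eef_pos"],s["finger_gap"],s["contact_force"],s["torque"])
cv2.imwrite("pics/w2.png",vision.read_camera("wrist"))
```

```text
3.95 [-24.43  26.7   92.45   0.    60.75 -92.33] [ 0.58664407 -0.25344636  0.38396063] 0.028069785502990486 [-0.06766667  0.81046342  6.07004379] [ 0.10057451  0.2656459  -0.008344  ]
```

View pics/w2.png

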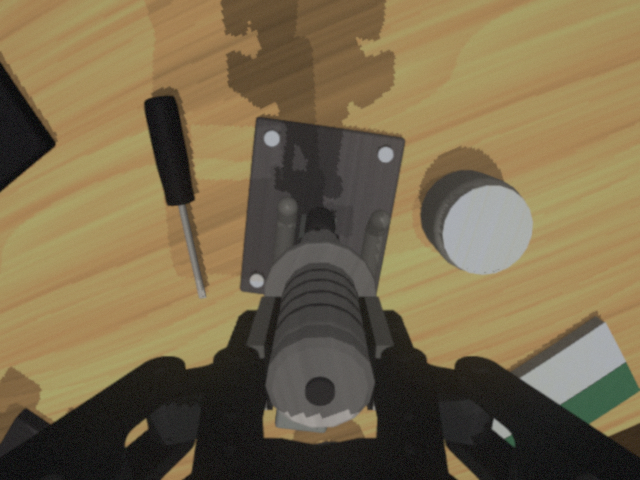

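Request:
servo_tool --rows "0 0 -0.01 0 0 0 1; 0 0 -0.02 0 0 0 1; 0 0 -0.03 0 0 0 1; 0 0 -0.03 0 0 0 1; 0 0 -0.03 0 0 0 1; 0 0 -0.02 0 0 0 1; 0 0 -0.01 0 0 0 1; 0 0 0 0 0 0 1; 0 0 0 0 0 0 1" --force 100

```text
clock: 5.12
eef_pos: [0.5862, -0.2532, 0.5317]
eef_rot: [[0.376, 0.927, -0.002], [0.927, -0.376, 0.001], [0.0, -0.002, -1.0]]
contact_force: [-0.0, -0.2, -4.5]
finger_gap: 0.0279
```

Run:
```python
from h import *
s=telemetry.read_state();print(s["clock"],np.round(s["qpos"],2),s["eef_pos"],s["finger_gap"],s["contact_force"],s["torque"])
for n in("wrist","side"): cv2.imwrite(f"pics/{n}3.png",vision.read_camera(n))
R=np.array(s["eef_rot"]);print(R)
print(proj("side",np.array(s["eef_pos"])+R[:,2]*.309))
```

```text
5.125 [-24.43  19.07  84.02  -0.    77.01 -92.33] [ 0.58624948 -0.25320758  0.53166354] 0.027876357328968315 [-0.01958244 -0.22037207 -4.51206286] [-0.05079968  0.05978853  0.05304775]
[[ 3.76255353e-01  9.26514460e-01 -1.69277209e-03]
 [ 9.26516004e-01 -3.76254595e-01  7.58067985e-04]
 [ 6.54476738e-05 -1.85360757e-03 -9.99998280e-01]]
[[422.77542456 257.17342727]]
```

View pics/wrist3.png

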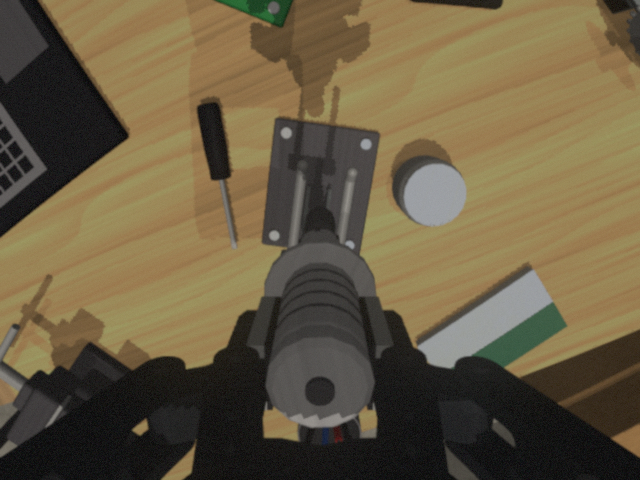

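View pics/side3.png

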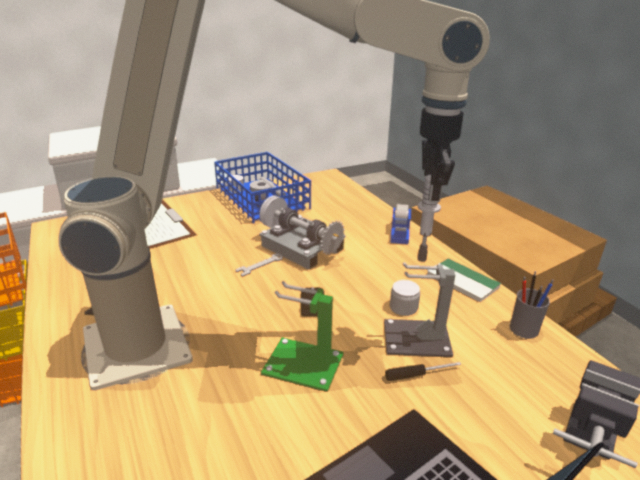

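```bash
cat > ik.py <<'E'
import numpy as np
from scipy.optimize import least_squares
D=np.array([[.6247,.4039,24.28,93.43],[.4417,.4648,4.0,111.93],[.6358,.464,21.83,88.81],[.639,.384,26.7,92.45],[.6386,.5317,19.07,84.02]])
def fk(p,j2,j3):
    a,h,L1,L2,f=p;j2=np.radians(j2);j3=np.radians(j3)
    return a+L1*np.sin(j2)+L2*np.sin(j2+j3+f),h+L1*np.cos(j2)+L2*np.cos(j2+j3+f)
def res(p):
    r,z=fk(p,D[:,2],D[:,3]);return np.r_[r-D[:,0],z-D[:,1]]
s=least_squares(res,[0,.2,.45,.45,0.]);p=s.x
if __name__=="__main__":
    print(p,np.abs(s.fun).max())
    from h import *
    o,d=ray("side",(463,42)); 
    # nearest to vertical line over TCP
    P=np.array([.5862,-.2532]);t=((P-o[:2])@d[:2])/(d[:2]@d[:2]);X=o+t*d;print("wrist centre",X)
    for d6 in (.08,.1,.12,.15,.2):
        # goal tcp
        head=np.array([.5305,.1753,.121]);n=np.array([-.532,-.214,.819]);
        for ext_ in (.32,.29):
            T=head+n*ext_;W=T+n*d6
            g=least_squares(lambda q:np.r_[fk(p,*q)]-[np.hypot(*W[:2]),W[2]-d6],[0,120])
            j2,j3=g.x;print(d6,ext_,T,np.round(g.x,1),g.cost,"j5",180-35-j2-j3,"j1",np.degrees(np.arctan2(W[1],W[0])))
E
python3 ik.py
```

```text
[3.10711240e-05 1.84119235e-01 5.62681987e-01 4.90617484e-01
 1.56519884e-01] 0.00018182962564960992
wrist centre [ 0.60209106 -0.26777543  0.65337358]
0.08 0.32 [0.36026 0.10682 0.38308] [  1.8 129.7] 1.0507076464624535e-16 j5 13.58450394597918 j1 15.766593025138572
0.08 0.29 [0.37622 0.11324 0.35851] [  6.3 129.2] 9.316608343932926e-15 j5 9.48656899201265 j1 16.07051050387135
0.1 0.32 [0.36026 0.10682 0.38308] [  1.1 131. ] 2.7948818316084975e-16 j5 12.885796634836083 j1 15.545858484314449
0.1 0.29 [0.37622 0.11324 0.35851] [  5.8 130.6] 2.4370203935561612e-14 j5 8.63394933561176 j1 15.871339503136396
0.12 0.32 [0.36026 0.10682 0.38308] [  0.4 132.4] 6.868325240890701e-16 j5 12.191774965433353 j1 15.308751110768313
0.12 0.29 [0.37622 0.11324 0.35851] [  5.2 132. ] 5.882374750129726e-14 j5 7.775793040844661 j1 15.658164936768163
0.15 0.32 [0.36026 0.10682 0.38308] [ -0.6 134.5] 2.368430704204664e-15 j5 11.159476997237448 j1 14.918192473505856
0.15 0.29 [0.37622 0.11324 0.35851] [  4.4 134.1] 1.972513975191559e-13 j5 6.475709269665913 j1 15.30875111076831
0.2 0.32 [0.36026 0.10682 0.38308] [ -2.4 137.9] 1.4834460301036415e-14 j5 9.462304586799718 j1 14.154076876475084
0.2 0.29 [0.37622 0.11324 0.35851] [  3.2 137.5] 1.2097342742485698e-12 j5 4.263328448504865 j1 14.631246612100703
```

```bash
cat > plan.py <<'E'
from h import *
from scipy.linalg import logm,expm
from scipy.spatial.transform import Rotation as Ro
n=np.array([-.5324,-.2135,.8192]);n/=np.linalg.norm(n)
def minrot(R0,zg):
    z0=R0[:,2];v=np.cross(z0,zg);a=np.arctan2(np.linalg.norm(v),z0@zg)
    return (Ro.from_rotvec(v/np.linalg.norm(v)*a).as_matrix()@R0) if a>1e-9 else R0
def rows(R0,p0,Rg,pg,N):
    A=np.eye(4);A[:3,:3]=R0;A[:3,3]=p0;B=np.eye(4);B[:3,:3]=Rg;B[:3,3]=pg
    T=expm(np.real(logm(np.linalg.inv(A)@B))/N)
    C=A.copy();path=[]
    for i in range(N): C=C@T;path.append(C[:3,3]+C[:3,2]*.314)
    return T[:3,3],Ro.from_matrix(T[:3,:3]).as_rotvec(),np.array(path)
E
python3 - <<'E'
from plan import *
np.set_printoptions(precision=4,suppress=True)
s=telemetry.read_state();R0=np.array(s["eef_rot"]);head=np.array([.531,.1753,.121])
Rg=minrot(R0,-n);print(Rg)
t,w,p=rows(R0,s["eef_pos"],Rg,head+.38*n,16);print(head+.38*n,t,w);print(p)
E
```

```text
[[ 0.2602  0.8055  0.5324]
 [ 0.8796 -0.4252  0.2135]
 [ 0.3983  0.4127 -0.8192]]
[0.3287 0.0942 0.4323] [ 0.0129 -0.0242  0.0041] [-0.0276  0.0265  0.    ]
[[ 0.5793 -0.2274  0.2137]
 [ 0.573  -0.2018  0.21  ]
 [ 0.5668 -0.1762  0.2064]
 [ 0.5608 -0.1504  0.203 ]
 [ 0.5548 -0.1247  0.1998]
 [ 0.549  -0.0989  0.1966]
 [ 0.5433 -0.073   0.1937]
 [ 0.5377 -0.0471  0.1909]
 [ 0.5322 -0.0212  0.1883]
 [ 0.5268  0.0048  0.1859]
 [ 0.5215  0.0308  0.1836]
 [ 0.5162  0.0568  0.1815]
 [ 0.511   0.0829  0.1796]
 [ 0.5059  0.109   0.1779]
 [ 0.5009  0.1351  0.1764]
 [ 0.4959  0.1612  0.1751]]
```

Request:
servo_tool --rows "0 0 -0.015 0 0 0 1; 0.0129 -0.0242 0.0041 -0.0276 0.0265 0 1; 0.0129 -0.0242 0.0041 -0.0276 0.0265 0 1; 0.0129 -0.0242 0.0041 -0.0276 0.0265 0 1; 0.0129 -0.0242 0.0041 -0.0276 0.0265 0 1; 0.0129 -0.0242 0.0041 -0.0276 0.0265 0 1; 0.0129 -0.0242 0.0041 -0.0276 0.0265 0 1; 0.0129 -0.0242 0.0041 -0.0276 0.0265 0 1; 0.0129 -0.0242 0.0041 -0.0276 0.0265 0 1"

```text
clock: 6.35
eef_pos: [0.4502, -0.0823, 0.5071]
eef_rot: [[0.346, 0.895, 0.282], [0.915, -0.388, 0.112], [0.209, 0.219, -0.953]]
contact_force: [-0.7, 0.5, -3.3]
finger_gap: 0.0279
```

Run:
```python
from plan import *
import ik
np.set_printoptions(precision=4,suppress=True)
s=telemetry.read_state();print(s["clock"],np.round(s["qpos"],2),s["eef_pos"],s["contact_force"])
R=np.array(s["eef_rot"]);print(R)
r,z=ik.fk(ik.p,s["qpos"][1],s["qpos"][2]);q=np.radians(s["qpos"][0])
# wrist centre = (r cos, r sin, z+d6) ; TCP = wc + d6*Rz
wc=lambda d:np.array([r*np.cos(q),r*np.sin(q),z+d])+d*R[:,2]
for d in (.08,.1,.12,.14,.16,.2):print(d,wc(d)-s["eef_pos"])
```

```text
6.35 [-14.72   0.08 111.02  12.63  55.21 -88.62] [ 0.4502 -0.0823  0.5071] [-0.6979  0.5212 -3.3108]
[[ 0.3457  0.8951  0.2816]
 [ 0.9147 -0.3884  0.1117]
 [ 0.2094  0.2189 -0.953 ]]
0.08 [-0.0163 -0.0169 -0.0023]
0.1 [-0.0107 -0.0146 -0.0013]
0.12 [-0.005  -0.0124 -0.0004]
0.14 [ 0.0006 -0.0102  0.0005]
0.16 [ 0.0062 -0.0079  0.0015]
0.2 [ 0.0175 -0.0035  0.0034]
```

```bash
cat > fk.py <<'E'
from plan import *
import ik
from scipy.optimize import least_squares
def FK(q,d6=.14,lat=.0119):
    q=np.radians(q)
    r,z=ik.fk(ik.p,np.degrees(q[1]),np.degrees(q[2]));z=z+d6
    R=Ro.from_euler('ZYZYZ',[q[0],q[1]+q[2],q[3],q[4],q[5]]).as_matrix()
    W=Ro.from_euler('z',q[0]).apply([r,lat,z]);return W+d6*R[:,2],R
def IK(p,zg,q0):
    f=lambda x:np.r_[(FK([*x,0])[0]-p)*10,FK([*x,0])[1][:,2]-zg]
    return least_squares(f,q0[:5])
E
python3 - <<'E'
from fk import *
np.set_printoptions(precision=4,suppress=True)
s=telemetry.read_state();p,R=FK(s["qpos"]);print(p-s["eef_pos"],R,np.array(s["eef_rot"])[:,2])
head=np.array([.531,.1753,.121]);x=s["qpos"]
for e in (.38,.35,.33,.31,.30,.29,.285):
    g=IK(head+e*n,-n,x);x=g.x;print(e,np.round(x,1),g.cost)
E
```

```text
Traceback (most recent call last):
  File "fk.py", line 7, in FK
    R=Ro.from_euler('ZYZYZ',[q[0],q[1]+q[2],q[3],q[4],q[5]]).as_matrix()
      ~~~~~~~~~~~~~^^^^^^^^^^^^^^^^^^^^^^^^^^^^^^^^^^^^^^^^^
  File "scipy/spatial/transform/_rotation.pyx", line 1413, in scipy.spatial.transform._rotation.Rotation.from_euler
ValueError: Expected axis specification to be a non-empty string of upto 3 characters, got ZYZYZ
```

```bash
sed -i "s/R=Ro.from_euler.*/R=(Ro.from_euler('ZYZ',[q[0],q[1]+q[2],q[3]])*Ro.from_euler('YZ',[q[4],q[5]])).as_matrix()/" fk.py
python3 - <<'E'
from fk import *
np.set_printoptions(precision=4,suppress=True)
s=telemetry.read_state();p,R=FK(s["qpos"]);print(p-s["eef_pos"],R,np.array(s["eef_rot"])[:,2])
head=np.array([.531,.1753,.121]);x=s["qpos"]
for e in (.38,.35,.33,.31,.30,.29,.285):
    g=IK(head+e*n,-n,x);x=g.x;print(e,np.round(x,1),g.cost)
E
```

```text
[0.0036 0.0014 0.0005] [[-0.3457 -0.8951  0.2816]
 [-0.9147  0.3884  0.1117]
 [-0.2094 -0.2189 -0.953 ]] [ 0.2816  0.1117 -0.953 ]
0.38 [ 11.6 -10.3 133.7  15.3  22.7] 1.248308907713144e-25
0.35 [ 12.2  -5.3 133.9  18.4  17.7] 7.631617206265551e-18
0.33 [ 12.6  -2.  133.9  21.7  14.5] 6.556423103396428e-19
0.31 [ 13.    1.4 133.7  26.5  11.5] 2.782595293237121e-17
0.3 [ 13.1   3.  133.5  29.9  10. ] 1.305678985585359e-20
0.29 [ 13.3   4.7 133.4  34.3   8.7] 1.3848462092181606e-19
0.285 [ 13.4   5.5 133.3  37.    8.1] 1.60912991530258e-23
```

Run:
```python
from plan import *
np.set_printoptions(precision=4,suppress=True)
s=telemetry.read_state();R0=np.array(s["eef_rot"]);head=np.array([.531,.1753,.121])
Rg=minrot(R0,-n)
t,w,p=rows(R0,s["eef_pos"],Rg,head+.375*n,8);print(t,w);print(p[-3:])
```

```text
[ 0.0124 -0.0248  0.0066] [-0.0272  0.0264  0.    ]
[[0.5076 0.1095 0.179 ]
 [0.503  0.1359 0.1749]
 [0.4985 0.1623 0.171 ]]
```

Request:
servo_tool --rows "0.0124 -0.0248 0.0066 -0.0272 0.0264 0 1; 0.0124 -0.0248 0.0066 -0.0272 0.0264 0 1; 0.0124 -0.0248 0.0066 -0.0272 0.0264 0 1; 0.0124 -0.0248 0.0066 -0.0272 0.0264 0 1; 0.0124 -0.0248 0.0066 -0.0272 0.0264 0 1; 0.0124 -0.0248 0.0066 -0.0272 0.0264 0 1; 0.0124 -0.0248 0.0066 -0.0272 0.0264 0 1; 0 0 0 0 0 0 1; 0 0 0 0 0 0 1"

```text
clock: 7.48
eef_pos: [0.3459, 0.072, 0.4388]
eef_rot: [[0.273, 0.82, 0.503], [0.886, -0.418, 0.202], [0.376, 0.39, -0.841]]
contact_force: [0.8, 0.2, -3.3]
finger_gap: 0.0281
```

Run:
```python
from plan import *
np.set_printoptions(precision=4,suppress=True)
s=telemetry.read_state();R=np.array(s["eef_rot"]);p=np.array(s["eef_pos"])
print(s["clock"],np.round(s["qpos"],2),p,s["contact_force"],s["torque"]);print(R,"ang",np.degrees(np.arccos(-R[:,2]@n)))
for nm in("wrist","side","top"):
    im=vision.read_camera(nm);cv2.imwrite(f"pics/{nm}4.png",im)
cv2.imwrite("pics/side4c.png",cv2.resize(cv2.imread("pics/side4.png")[120:270,240:380],None,fx=4,fy=4,interpolation=2))
h=np.array([.531,.1753,.121]);m=p+R[:,2]*.314
for nm in("wrist","side","top"):print(nm,proj(nm,np.array([h,m]),s))
```

```text
7.475 [  6.93  -8.63 130.69  17.84  27.16 -74.71] [0.3459 0.072  0.4388] [ 0.7773  0.243  -3.3148] [-0.3169  0.674   0.0376]
[[ 0.2725  0.8204  0.5026]
 [ 0.8857 -0.4179  0.2019]
 [ 0.3757  0.3902 -0.8406]] ang 2.201670811709753
wrist [[347.0029 184.4042]
 [319.4718 222.5326]]
side [[310.8049 221.2837]
 [308.1873 211.5791]]
top [[248.2059 222.6121]
 [262.9479 232.0829]]
```

View pics/wrist4.png

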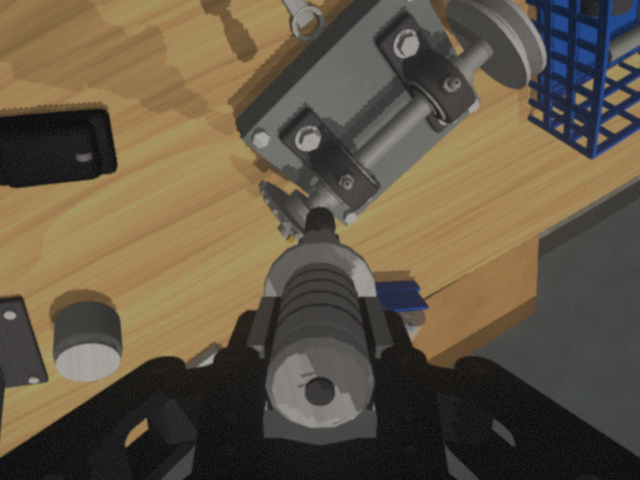

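View pics/side4c.png

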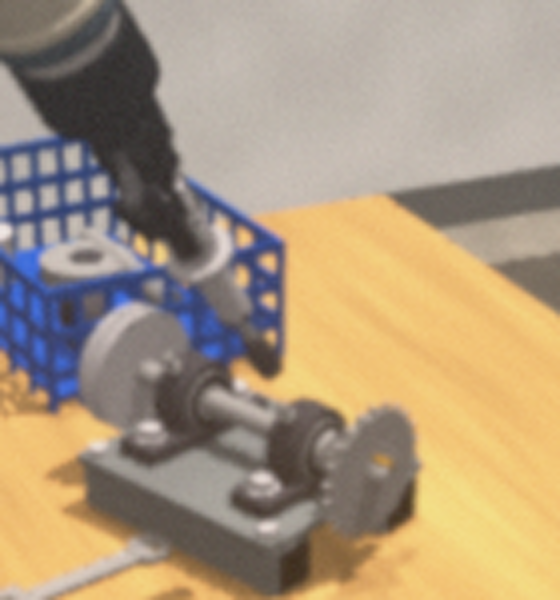

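View pics/top4.png

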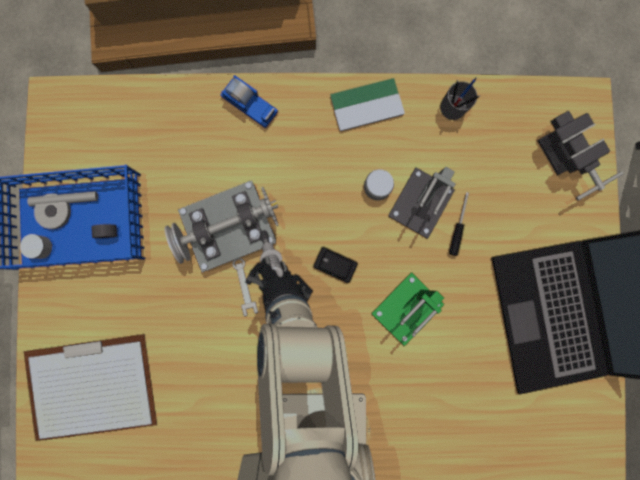

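Run:
```python
import cv2
cv2.imwrite("pics/w4c.png",cv2.resize(cv2.imread("pics/wrist4.png")[150:250,270:400],None,fx=6,fy=6,interpolation=2))
```

```text
(no output)
```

View pics/w4c.png

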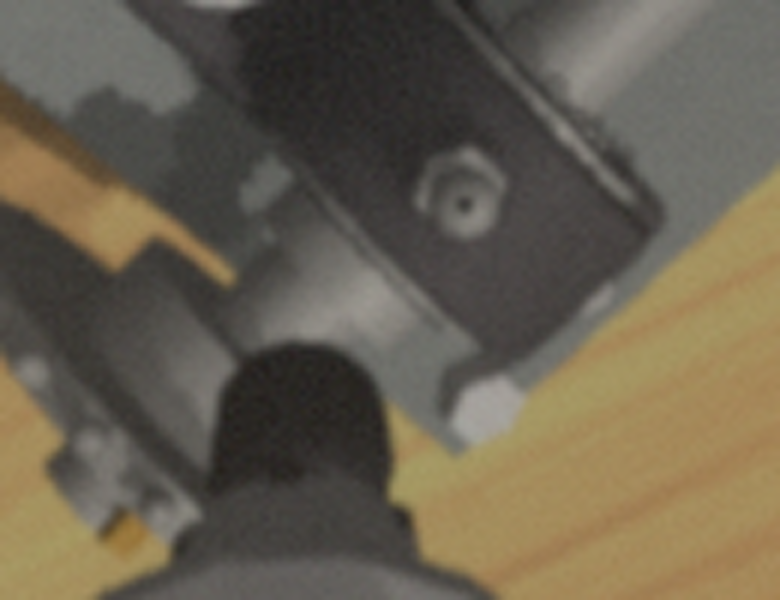

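Run:
```python
from plan import *
np.set_printoptions(precision=4,suppress=True)
s=telemetry.read_state();R0=np.array(s["eef_rot"]);p0=np.array(s["eef_pos"])
for z in (.1203,.121):print("head",plane("wrist",(347.1,183.8),z,s))
tt=(150+395/4-.4,160+250/4-.4)
print(tri([ray("wrist",(347.1,183.8),s),ray("top",tt)]),tri([ray("wrist",(347.1,183.8),s),ray("top",tt),ray("side",(230+490/6-.4,180+258/6-.4))]))
o,d=ray("wrist",(320.1,220.6),s)
P=o+d*.29;print("mouth in tool",[R0.T@(o+d*t-p0) for t in (.28,.29,.30)])
print("hex", plane("wrist",(346.3,181.6),.121-.0082,s))
h=plane("wrist",(347.1,183.8),.121,s)
Rg=minrot(R0,-n); 
for e in (.345,):
  t,w,p=rows(R0,p0,Rg,h+e*n,4);print(t,w,p)
```

```text
head [0.5311 0.1749 0.1203]
head [0.5305 0.1747 0.121 ]
(array([0.5325, 0.1753, 0.1187]), [np.float64(4.2586527513603676e-05), np.float64(4.258652751357991e-05)]) (array([0.5329, 0.1755, 0.117 ]), [np.float64(0.0008340765556296968), np.float64(0.00022871853994022904), np.float64(0.0006617836522689593)])
mouth in tool [array([ 0.0004, -0.004 ,  0.3033]), array([ 0.0004, -0.0016,  0.313 ]), array([0.0004, 0.0008, 0.3227])]
hex [0.535  0.1767 0.1128]
[ 0.0032 -0.0064  0.0089] [-0.0069  0.0068  0.    ] [[0.5064 0.143  0.1674]
 [0.5088 0.1514 0.1604]
 [0.5114 0.1597 0.1533]
 [0.514  0.1681 0.1464]]
```

Request:
servo_tool --rows "0.0032 -0.0064 0.0089 -0.0069 0.0068 0 1; 0.0032 -0.0064 0.0089 -0.0069 0.0068 0 1; 0.0032 -0.0064 0.0089 -0.0069 0.0068 0 1; 0.0032 -0.0064 0.0089 -0.0069 0.0068 0 1; 0 0 0 0 0 0 1; 0 0 0 0 0 0 1"

```text
clock: 8.38
eef_pos: [0.3466, 0.1011, 0.4033]
eef_rot: [[0.26, 0.806, 0.532], [0.88, -0.425, 0.214], [0.398, 0.412, -0.819]]
contact_force: [-0.7, -0.2, -3.8]
finger_gap: 0.0283
```

```bash
cat > look.py <<'E'
import sys
from plan import *
np.set_printoptions(precision=4,suppress=True)
tag=sys.argv[1];h=np.array([.5305,.1747,.121])
s=telemetry.read_state();R=np.array(s["eef_rot"]);p=np.array(s["eef_pos"])
im=vision.read_camera("wrist");si=vision.read_camera("side")
cv2.imwrite("pics/lw%s.png"%tag,cv2.resize(im[150:250,260:390],None,fx=6,fy=6,interpolation=2))
cv2.imwrite("pics/ls%s.png"%tag,cv2.resize(si[150:260,250:370],None,fx=5,fy=5,interpolation=2))
print(s["clock"],np.round(s["qpos"],2),p,s["contact_force"],s["finger_gap"]);print("ang",np.degrees(np.arccos(-R[:,2]@n)))
print("n in tool",R.T@n,"head in tool",R.T@(h-p))
m=p+R@[0.0004,-.0007,.314]
for nm in("wrist","side"):print(nm,proj(nm,np.array([h,m]),s))
E
python3 look.py 5
```

```text
8.375 [ 12.47  -3.96 133.12  18.62  17.08 -71.59] [0.3466 0.1011 0.4033] [-0.7388 -0.1661 -3.8308] 0.028264218154586924
ang 0.03458635809971221
n in tool [-0.0001 -0.0006 -1.    ] head in tool [0.0002 0.0005 0.3448]
wrist [[319.7491 213.1068]
 [320.0826 221.5913]]
side [[310.7379 221.405 ]
 [306.0834 215.5427]]
```

View pics/lw5.png

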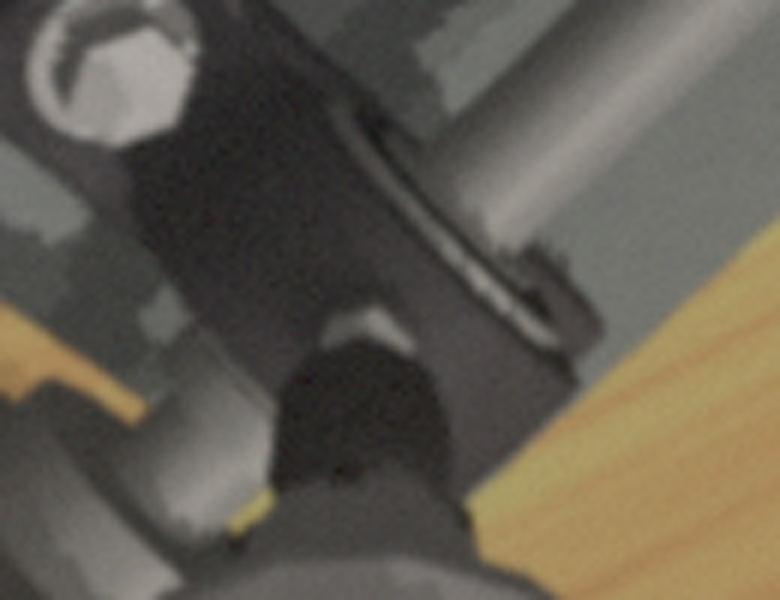

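View pics/ls5.png

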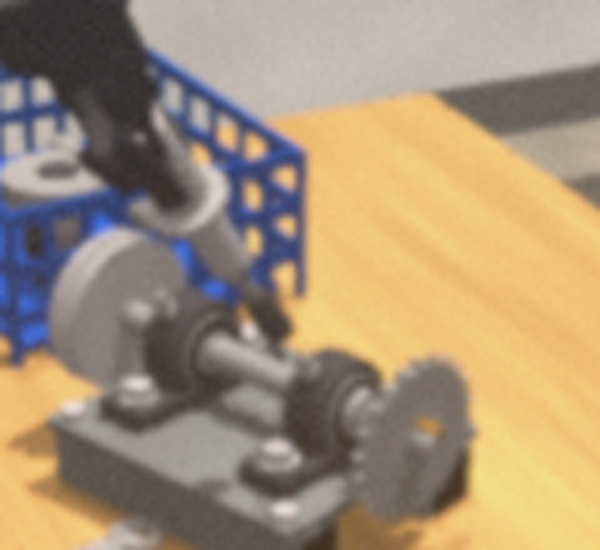

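Run:
```python
from plan import *
np.set_printoptions(precision=2,suppress=True)
s=telemetry.read_state();R=np.array(s["eef_rot"]);p=np.array(s["eef_pos"])
a=np.linspace(0,2*np.pi,73)
for y0 in(-.002,0,.002):
  for z0 in (.311,.314,.317):
    c=np.c_[.01*np.cos(a),y0+.01*np.sin(a),0*a+z0]
    q=proj("wrist",p+c@R.T,s);print(y0,z0,"top row",q[:,1].min(),"cols",q[:,0].min(),q[:,0].max())
h=np.array([.5305,.1747,.121])
b=[[.0065/np.cos(np.pi/6)*np.cos(t),.0065/np.cos(np.pi/6)*np.sin(t),0] for t in a]
q=proj("wrist",h-.010*n+np.array(b)@R.T,s);print("hex",q.min(0),q.max(0))
print("side: mouth",proj("side",p+np.array([[0.0004,y,.314] for y in(-.002,0,.002)])@R.T), "per x",proj("side",p+np.array([[x,0,.314] for x in(-.002,0,.002)])@R.T))
```

```text
-0.002 0.311 top row 206.2506427509841 cols 304.63355757728226 334.3488134186664
-0.002 0.314 top row 205.31311181486734 cols 304.78638626573695 334.2070315591598
-0.002 0.317 top row 204.3942330514478 cols 304.93623377418277 334.0680143900525
0 0.311 top row 209.18403876841637 cols 304.6599667441758 334.31791482742756
0 0.314 top row 208.21880598139657 cols 304.8121893428322 334.176761976354
0 0.317 top row 207.2727327974061 cols 304.96145027368163 334.0383543526806
0.002 0.311 top row 212.1065979439665 cols 304.68641656444345 334.2869942584294
0.002 0.314 top row 211.11390150463686 cols 304.83803258106883 334.14647048870887
0.002 0.317 top row 210.14086451212228 cols 304.9867064359585 334.00867250229885
hex [309.92 200.48] [329.33 219.45]
side: mouth [[305.67 215.65]
 [306.32 215.4 ]
 [306.97 215.14]] per x [[306.44 216.05]
 [306.34 215.5 ]
 [306.24 214.96]]
```

Request:
servo_tool --rows "0.0002 0.0016 0 0 0 0 1; 0 0 0.006 0 0 0 1; 0 0 0.006 0 0 0 1; 0 0 0.005 0 0 0 1; 0 0 0.003 0 0 0 1; 0 0 0 0 0 0 1"

```text
clock: 9.22
eef_pos: [0.3583, 0.1052, 0.387]
eef_rot: [[0.26, 0.807, 0.531], [0.88, -0.424, 0.214], [0.398, 0.412, -0.82]]
contact_force: [-0.5, -0.1, -4.2]
finger_gap: 0.0284
```

```bash
python3 look.py 6
```

```text
9.225 [ 12.75  -0.57 132.92  22.07  14.08 -75.01] [0.3583 0.1052 0.387 ] [-0.494  -0.0683 -4.1998] 0.0283962763261061
ang 0.09654891349813634
n in tool [-0.0004 -0.0016 -1.    ] head in tool [ 0.0001 -0.      0.3244]
wrist [[319.6524 218.903 ]
 [320.0834 221.5896]]
side [[310.7379 221.405 ]
 [309.0981 219.4254]]
```

View pics/lw6.png

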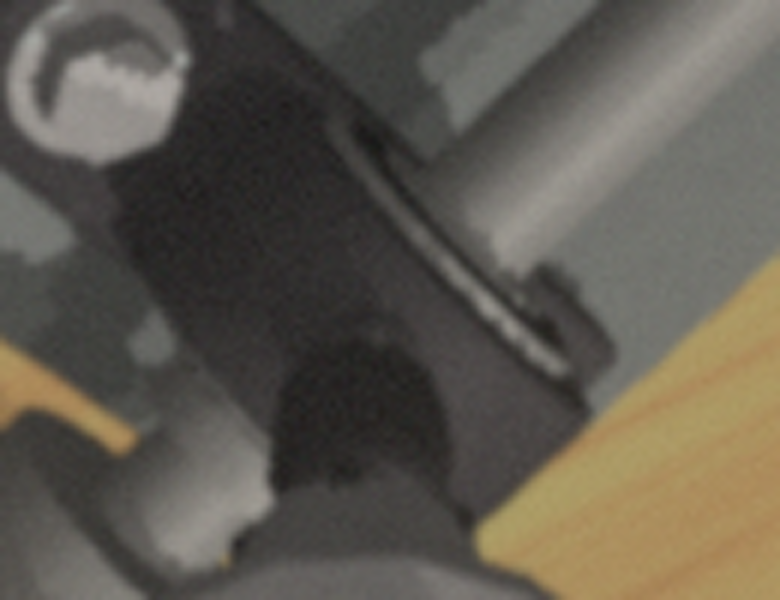

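View pics/ls6.png

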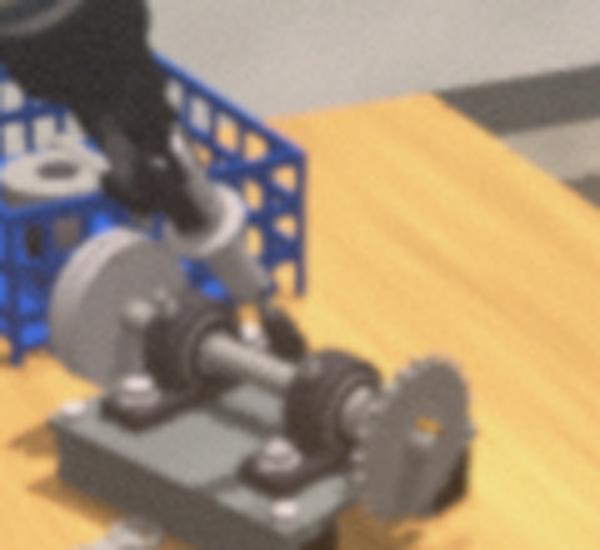

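Request:
servo_tool --rows "0 0.0011 0.002 0 0 0 1; 0 0 0.002 0 0 0 1; 0 0 0.002 0 0 0 1; 0 0 0 0 0 0 1"

```text
clock: 9.82
eef_pos: [0.3623, 0.106, 0.3827]
eef_rot: [[0.26, 0.806, 0.531], [0.88, -0.424, 0.214], [0.398, 0.412, -0.82]]
contact_force: [-0.4, -1.0, -4.0]
finger_gap: 0.0282
```

```bash
cat > st.py <<'E'
from plan import *
np.set_printoptions(precision=4,suppress=True)
h=np.array([.5305,.1747,.121])
s=telemetry.read_state();R=np.array(s["eef_rot"]);p=np.array(s["eef_pos"])
print(s["clock"],np.round(s["qpos"],2),s["finger_gap"]);print("ang",np.degrees(np.arccos(-R[:,2]@n)))
print("n in tool",R.T@n,"head in tool",R.T@(h-p))
print("F in tool, gun wt removed",R.T@(np.array(s["contact_force"])+[0,0,3.9]),"T",R.T@np.array(s["torque"]))
E
python3 st.py
```

```text
9.825 [ 12.72   0.4  132.76  23.45  13.31 -76.44] 0.0282135196258038
ang 0.07271877026662477
n in tool [-0.0001 -0.0013 -1.    ] head in tool [ 0.     -0.0013  0.3185]
F in tool, gun wt removed [-1.0493  0.0606 -0.3215] T [ 0.5231 -0.5652 -0.0079]
```

Request:
servo_tool --rows "0 0 0.0015 0 0 0 1; 0 0 0.0015 0 0 0 1; 0 0 0 0 0 0 1"

```text
clock: 10.2
eef_pos: [0.3639, 0.1066, 0.3803]
eef_rot: [[0.26, 0.806, 0.531], [0.88, -0.424, 0.214], [0.398, 0.412, -0.82]]
contact_force: [-0.8, 0.7, -4.7]
finger_gap: 0.0282
```

```bash
python3 st.py
```

```text
10.2 [ 12.77   0.89 132.73  24.14  12.88 -77.11] 0.028194467496894
ang 0.06640806184305993
n in tool [-0.     -0.0012 -1.    ] head in tool [-0.0001 -0.0014  0.3156]
F in tool, gun wt removed [ 0.1145 -1.263   0.3912] T [ 0.5822 -0.3954 -0.0397]
```

Request:
servo_tool --rows "0 0 0.0015 0 0 0 1; 0 0 0.001 0 0 0 1; 0 0 0 0 0 0 1"

```text
clock: 10.58
eef_pos: [0.3652, 0.1071, 0.3784]
eef_rot: [[0.26, 0.806, 0.532], [0.88, -0.424, 0.214], [0.398, 0.412, -0.819]]
contact_force: [-3.9, -0.4, 0.3]
finger_gap: 0.028
```

```bash
python3 st.py
```

```text
10.575 [ 12.82   1.26 132.7   24.75  12.51 -77.71] 0.02803838383853932
ang 0.04487787189317247
n in tool [ 0.0002 -0.0007 -1.    ] head in tool [-0.0002 -0.0016  0.3133]
F in tool, gun wt removed [ 0.314  -1.2518 -5.5804] T [ 0.6543 -0.308  -0.0264]
```

Request:
servo_tool --rows "0 0 0.001 0 0 0 1; 0 0 0.001 0 0 0 1; 0 0 0 0 0 0 1"

```text
clock: 10.95
eef_pos: [0.3664, 0.1076, 0.3765]
eef_rot: [[0.26, 0.806, 0.531], [0.88, -0.424, 0.214], [0.398, 0.412, -0.82]]
contact_force: [-1.0, -0.3, -3.1]
finger_gap: 0.0282
```

```bash
python3 st.py
```

```text
10.95 [ 12.85   1.64 132.67  25.25  12.22 -78.2 ] 0.028155252077495547
ang 0.0688207617408286
n in tool [-0.0002 -0.0012 -1.    ] head in tool [-0.     -0.0014  0.311 ]
F in tool, gun wt removed [-0.2262 -0.3422 -1.2176] T [ 0.6099 -0.2909 -0.0327]
```

Request:
servo_tool --rows "0 0 0.0015 0 0 0 1; 0 0 0.0015 0 0 0 1; 0 0 0 0 0 0 1"

```text
clock: 11.32
eef_pos: [0.368, 0.1083, 0.3738]
eef_rot: [[0.26, 0.807, 0.531], [0.88, -0.424, 0.214], [0.398, 0.412, -0.82]]
contact_force: [3.6, 1.7, -9.6]
finger_gap: 0.0279
```

```bash
python3 look.py 7; python3 st.py | tail -2
```

```text
11.325 [ 12.9    2.16 132.63  26.06  11.8  -78.99] [0.368  0.1083 0.3738] [ 3.6458  1.6594 -9.56  ] 0.02787593186151865
ang 0.09663956187495684
n in tool [-0.0005 -0.0016 -1.    ] head in tool [ 0.0002 -0.0012  0.3078]
wrist [[319.7358 223.1463]
 [320.083  221.5887]]
side [[310.7379 221.405 ]
 [311.7199 222.4557]]
n in tool [-0.0004 -0.0016 -1.    ] head in tool [ 0.0002 -0.0012  0.3079]
F in tool, gun wt removed [ 0.5728 -0.3425  6.6226] T [ 0.5842 -0.311  -0.0202]
```

View pics/ls7.png

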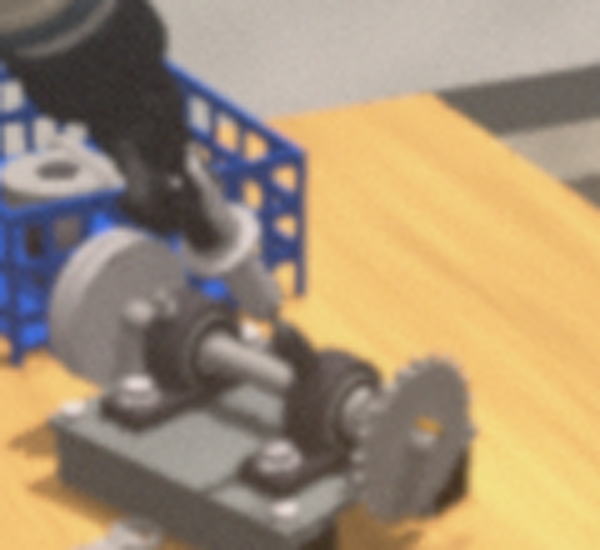

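View pics/lw7.png

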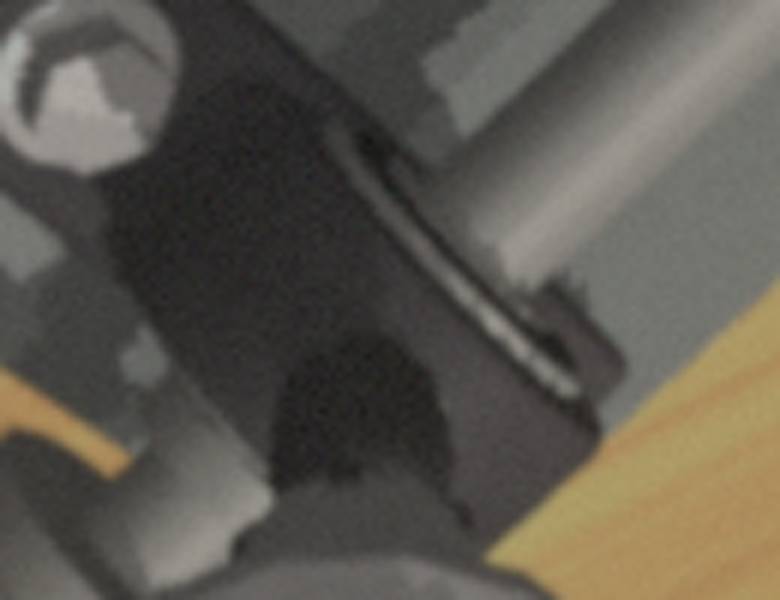

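Request:
servo_tool --rows "0 0 0.002 0 0 0 1; 0 0 0.002 0 0 0 1; 0 0 0.002 0 0 0 1; 0 0 0 0 0 0 1" --force 110

```text
clock: 11.92
eef_pos: [0.3708, 0.1095, 0.3695]
eef_rot: [[0.259, 0.806, 0.532], [0.88, -0.424, 0.214], [0.398, 0.412, -0.819]]
contact_force: [-6.7, -1.6, 5.0]
finger_gap: 0.0278
```

```bash
python3 st.py
```

```text
11.925 [ 13.     3.03 132.57  27.86  10.99 -80.75] 0.02782321626036976
ang 0.05075486086116168
n in tool [ 0.0005 -0.0008 -1.    ] head in tool [-0.0002 -0.0015  0.3025]
F in tool, gun wt removed [  0.3738  -1.0198 -11.1959] T [ 0.9278 -0.3865  0.0122]
```

Request:
servo_tool --rows "0 0 0.002 0 0 0 1; 0 0 0.002 0 0 0 1; 0 0 0.002 0 0 0 1; 0 0 0 0 0 0 1"

```text
clock: 12.42
eef_pos: [0.374, 0.1107, 0.3647]
eef_rot: [[0.259, 0.806, 0.532], [0.88, -0.424, 0.214], [0.398, 0.412, -0.819]]
contact_force: [-7.7, -1.5, 5.6]
finger_gap: 0.0284
```

```bash
python3 st.py
```

```text
12.425 [ 13.09   3.99 132.47  29.89  10.19 -82.75] 0.028364412685943537
ang 0.04903064077647585
n in tool [ 0.0006 -0.0007 -1.    ] head in tool [-0.0002 -0.0015  0.2966]
F in tool, gun wt removed [  0.4818  -1.6629 -12.1956] T [ 0.881  -0.4034  0.0104]
```

Request:
servo_tool --rows "0 0 0.002 0 0 0 1; 0 0 0.002 0 0 0 1; 0 0 0.002 0 0 0 1; 0 0 0.002 0 0 0 1; 0 0 0 0 0 0 1"

```text
clock: 13.05
eef_pos: [0.3781, 0.1124, 0.3582]
eef_rot: [[0.259, 0.806, 0.532], [0.88, -0.424, 0.214], [0.399, 0.412, -0.819]]
contact_force: [-10.1, -2.3, 9.2]
finger_gap: 0.0281
```

```bash
python3 st.py
```

```text
13.05 [ 13.22   5.28 132.33  33.1    9.17 -85.91] 0.028113957879938607
ang 0.04978811068097009
n in tool [ 0.0006 -0.0006 -1.    ] head in tool [-0.0002 -0.0014  0.2887]
F in tool, gun wt removed [  0.6405  -1.7311 -16.6031] T [ 0.9953 -0.4164 -0.0492]
```

Request:
servo_tool --rows "0 0 0.001 0 0 0 1; 0 0 0.001 0 0 0 1; 0 0 0 0 0 0 1"

```text
clock: 13.42
eef_pos: [0.379, 0.1128, 0.3567]
eef_rot: [[0.259, 0.806, 0.532], [0.88, -0.424, 0.214], [0.399, 0.413, -0.819]]
contact_force: [-11.2, -3.2, 11.5]
finger_gap: 0.0276
```

```bash
python3 st.py
```

```text
13.425 [ 13.24   5.57 132.3   33.99   8.93 -86.79] 0.027628108605576948
ang 0.05140545959022159
n in tool [ 0.0008 -0.0004 -1.    ] head in tool [-0.0003 -0.0015  0.2869]
F in tool, gun wt removed [  0.365   -1.355  -19.2563] T [ 0.9926 -0.436  -0.0076]
```

Request:
servo_tool --rows "0 0 0.001 0 0 0 1; 0 0 0 0 0 0 1"

```text
clock: 13.68
eef_pos: [0.3792, 0.1129, 0.3563]
eef_rot: [[0.259, 0.806, 0.533], [0.88, -0.425, 0.215], [0.399, 0.413, -0.819]]
contact_force: [-20.8, -6.9, 24.4]
finger_gap: 0.028
```

```bash
python3 st.py
```

```text
13.675 [ 13.25   5.64 132.32  34.45   8.82 -87.26] 0.02803613838330177
ang 0.07780793611579388
n in tool [ 0.0013  0.0002 -1.    ] head in tool [-0.0004 -0.0016  0.2865]
F in tool, gun wt removed [ -0.142  -2.17  -35.726] T [ 1.1234 -0.7048 -0.0049]
```

Request:
servo_tool --rows "0 0 0 0 0 0 1; 0 0 0 0 0 0 1; 0 0 0 0 0 0 1; 0 0 0 0 0 0 1"

```text
clock: 14.18
eef_pos: [0.3792, 0.1129, 0.3563]
eef_rot: [[0.259, 0.806, 0.533], [0.88, -0.425, 0.215], [0.399, 0.413, -0.819]]
contact_force: [-19.6, -7.4, 23.2]
finger_gap: 0.0278
```

```bash
python3 look.py 8; python3 st.py|tail -1
python3 - <<'E'
from h import *
cv2.imwrite("pics/w9.png",vision.read_camera("wrist"));cv2.imwrite("pics/t9.png",vision.read_camera("top"))
E
```

```text
14.175 [ 13.25   5.64 132.32  34.45   8.82 -87.25] [0.3792 0.1129 0.3563] [-19.5593  -7.4299  23.236 ] 0.027753043052557023
ang 0.07907776337786722
n in tool [ 0.0014  0.0002 -1.    ] head in tool [-0.0004 -0.0016  0.2865]
wrist [[318.8099 231.0642]
 [320.0847 221.5924]]
side [[310.7379 221.405 ]
 [314.6472 226.2012]]
F in tool, gun wt removed [ -1.1699  -1.3201 -34.2101] T [ 1.118 -0.72  -0.052]
```

View pics/ls8.png

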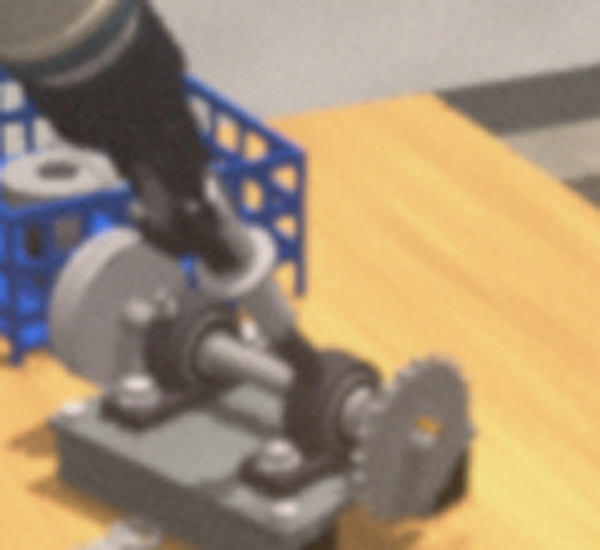

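View pics/w9.png

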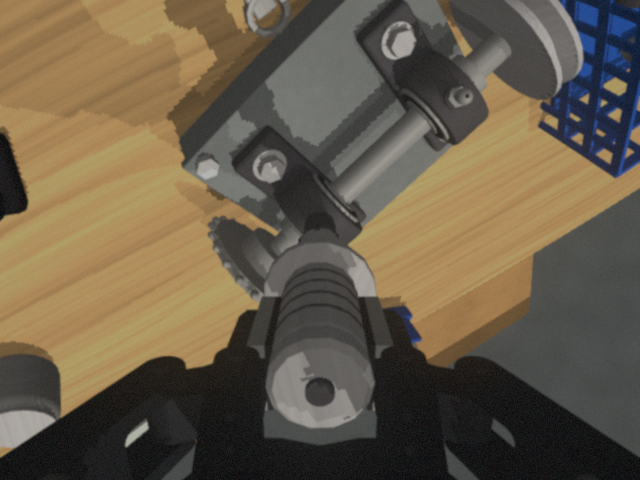

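View pics/t9.png

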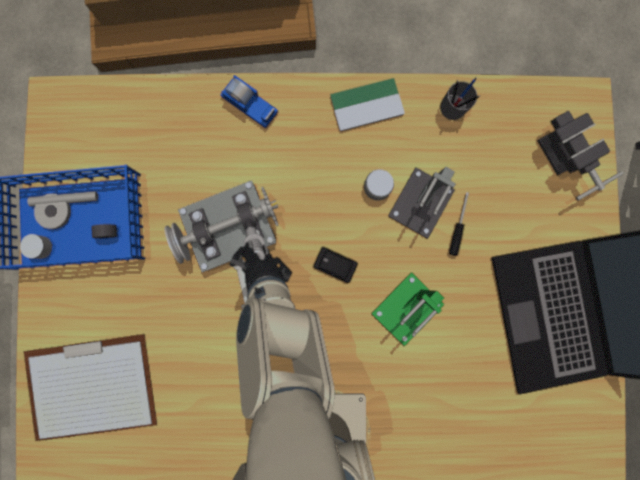

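The side view (coupler end near (305, 375) in the crop) shows the coupler on the nipple beside the sprocket, with no pump tube visible between it and the barrel. In the wrist view the gun sits at the same pixels in the fingers as at the grasp (closed end at (320, 390)), so it has not slipped. The top view shows the spanner partly under the arm, and the screwdriver, tin and mouse where they were.

```bash
python3 -c "
from station import workorder; print(workorder.close_job())"
```

```text
the job is handed in; nothing more can be done
None
```

I lifted the gun straight up off the grey stand's hook and snapped its coupler onto the leaning nipple beside the toothed sprocket. I then pushed along the nipple's line to the end of the stroke and handed the job in at about 14.4 s, still gripping and pushing.

**Last checks:**
- **Snap-on:** the force met about 5.6 N, dropped, then pulled inward at 6.6 N as the jaws drew the head in.
- **Stroke:** the force rose from 11 to 19 N over the travel, then jumped to 36 N with only 0.4 mm more movement, which is the stop. It was still about 34 N half a second later. The travel from my estimated seating point came to 17.4 mm against the nominal 18 mm. I put the difference down to seating-point error of about half a millimetre and did not measure it separately.
- **Alignment:** the tool axis was within 0.1 degrees of the nipple line I worked out from the pictures.
- **Grip:** the wrist picture shows no slip of the gun in the fingers.
- **Bystanders:** screwdriver, tin and mouse look unmoved from the top. The arm hides part of the spanner in that view; what can be seen of it looks unmoved.

**Disagreements:** estimates of the nipple head's height differed by a few millimetres (116 to 119 mm from crossed views, 121 mm given). I took the given height with the wrist camera's line, and contact came within about 2 mm of where that put it.

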